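# Close a two-part casting mould with its cam lock

### The arm

A 6-joint arm with a two-finger parallel gripper is mounted at the origin on a cart in front of the work surface, level with it; the furniture and walls round the work are solid. World frame = base frame: x ahead of the robot, y to its left, z up, the work surface at z = 0. Lengths are in m, angles in rad, forces in N, time in s.
With the tool pointing down it reaches from about 0.375 to 0.9 m from the base axis. Payload 3.1 kg.
Tool frame: the origin (TCP) lies midway between the tips of the shut fingers; the grasp point (between the pads) lies 19 mm behind it; z points along the fingers, y is the direction in which the jaws open and shut (so a half turn about z gives the same grasp; the last joint's range is limited). The gripper opens to 85 mm and grips with 20 to 120 N. Pads are 22 mm wide; open, the fingers measure 114 mm over their backs; the gripper's body (76 mm by 85 mm) begins 54 mm behind the grasp point. The pads swing forward as they close: fully open they stand 13 mm farther back than shut.
Start: joints at [0.979, 0.527, 1.433, -0, 1.181, -0.178], TCP at [0.251, 0.572, 0.231] pointing down, gripper open.
Joint ranges: [-3.08, 3.08], [-0.75, 2.2], [0.22, 2.44], [-1.43, 4.57], [0, 2.65], [-2.85, 2.85]. Speed limits (rad/s): [2.79, 2.79, 3.14, 3.14, 3.14, 3.14].

### API

Orientations are given as a unit quaternion [x, y, z, w].
In Python, from station import manip gives the robot as it stands. The module is installed in compiled form; this text tells all that it offers.
- The arm moves only by the tool drive_tool, never from a script. Its argument "deltas" is one flat list of numbers, 4 for each row, row after row: the shift along the tool's x, y, z in cm, then the turn about the tool's z in degrees. A call has 1 to 12 rows; each row is the pose to reach, as a shift and turn from the pose measured when the call began, along the tool's axes at that moment; what a row does not reach only later rows make up. A row lasts 1/10 s, in which the tool goes at most 50 mm and 8.59 degrees, less where a joint would pass 70% of its speed; a pose out of reach is approached as far as the arm can. A call with a gripper value outside its range is refused whole. "hand" is the finger opening in cm, from 0 to 8.54, set as the call begins (left out, the last holds). The fingers move at their own pace and stop on an object; "squeeze" is the grip in N (left out, the last holds). Time passes only in rows, so rows that repeat a pose let the fingers close. It gives the time, the measured TCP pose, the force and the opening at its end, in the units of the state.
- manip.sense(): the state, without advancing time (a new reading comes with each control period).
- manip.snapshot(name): name is "scene" or "top"; returns a dict with "frame" (420x560x3 uint8, red, green, blue), "depth" (420x560 float32, m along the optical axis (not along the pixel's ray), 0 where there is no reading), "fx", "fy", "cx", "cy" (pixels), "R" (3x3) and "t" (3): a world point X has camera coordinates R X + t. Camera axes: x right, y down, z forward; pixel columns grow to the right and rows downward; lengths in m; the calibration is good to about 2 mm. A picture is of the moment at which its call begins.
- manip.sign_off(): hands the job in, once; it reports no verdict.
The state is a dict: "t": time; "q": joint angles; "qd": joint speeds; "tau": joint torques, N m; "tcp_pos": TCP position; "tool_rot": TCP orientation; "force": force on the tool from outside, world axes, zero at the start; "ft_torque": the same for the moment, N m; "finger_gap": opening from 0.0 (shut) to 1.0 (fully open).
Only numpy, scipy, OpenCV 4.12 (cv2) and the standard library are available. Lean on these libraries where they do the work, as an engineer would, in place of code of your own. Each camera call takes 0.05 s, during which the arm holds its last target.

### The job

Close the white two-part casting mould ready for pouring: lift the loose half by its wooden grip block onto the plywood board and slide it up to the fixed half until its bolt is in the open cam lock. Then swing the lock's lever clockwise, about half a turn, until it has drawn the two halves tight together and you feel it bite; do not force it on past that. Let go, and leave the other things on the table where they are.

Things in the scene. Friction and masses are not known exactly. Their poses are not given: they have to be found in the camera images.
- mould: FIXED. Plywood board 158 x 176 x 9 mm, screwed to the bench, with the fixed half of the mould on it: white block 64 (x) x 156 (y) x 40 mm high, top at z = 49 mm. Origin: on the cam's turning axis, at table level. x points from the open bed of the board (x -116 to -30 mm) to the fixed half (x -30 to 34 mm), y along the half, z up. Two pouring cavities are open at its top.
- mould_face (a point): Middle of the parting face of the fixed half (mould x = -30 mm, z = 29 mm; the face looks to -x): the bore for the bolt, 18 mm wide, 28 mm high. Beside it at y = +-20 mm two brass spring plungers stand 3.5 mm out and push the halves apart (0.8 N each at first touch, 1.5 N each when in). At y = +-67 mm chamfered upright grooves, 10 mm wide, 13 mm deep, take the loose half's ribs.
- mould_bed (a point): Middle of the open bed of the board, on its top (mould x = -90 mm, z = 9 mm), where the loose half is set down and slid towards +x. Axes as mould.
- half: LOOSE, 0.37 to 0.54 kg. Other half of the mould: white block 50 (x) x 156 (y) x 40 mm high. Origin: centre of its underside; x points to its parting face at x = +25 mm, z up. Out of the face stand the bolt (y = 0, z = 20 mm) and at y = +-67 mm upright pointed ribs, 8 mm wide, 11 mm long. Closed, it stands on the board (z = 9 mm), axes along the mould's, origin at mould x = -55 mm, y = 0.
- half_grip (a point): Centre of the wooden grip block on top of the loose half: 28 (x) x 18 (y) x 26 mm high, from 40 to 66 mm above the half's underside, centred 9 mm behind its origin (half x = -9 mm). Pinch it across y. Axes as half.
- bolt_pin (a point): Middle of the cross pin of the loose half's steel bolt. The bolt is 6 mm thick; the pin at its end stands upright, 6 mm thick, 22 mm high, its axis 16.8 mm ahead of the half's face; it may be 1.6 mm more or less from one time to the next, as the bolt was screwed in by hand and locked.
- cam_knob (a point): Middle of the cam lever's upright round knob, 73 mm above the table, 42 mm from the turning axis; moves with the cam. Black knob 16 mm thick, from z = 60 to 85 mm, on a flat lever (z 53 to 60 mm) over an aluminium disc 56 mm across lying on the fixed half. At cam angle 0 it lies at mould x = -7, y = +41 mm; it swings clockwise round the side away from the bed.
- cam (a joint): Cam angle, rad, clockwise seen from above, -0.2 to 3.85; starts within 0.15 of 0, mouth open to the bolt. A cross pin within 20 mm of the axis is caught from 0.6 on and drawn in 2.9 mm per rad; faces meet between 2.3 and 3.7, by the bolt's length. Pushing at the knob takes 1 to 5 N until then, rising within 0.2 rad to 6 to 8 N: tight. Over 10 N is forced. It stays where left.
- resin_bottle: Bystander: white plastic bottle 30 mm across, 96 mm high, origin under its centre.
- blue_cup: Bystander: blue plastic mixing cup 25 mm across, 31 mm high, origin under its centre.
- jar_2: Bystander: paint jar with black lid, 33 mm across, 45 mm high, origin under its centre.
- masking_tape: Bystander: roll of masking tape lying flat, 104 mm across, 25 mm high, origin under its centre.
- eraser: Bystander: eraser 18 x 40 x 11 mm, origin under its centre.
- pipette: Bystander: lying pipette, 12 x 127 x 12 mm, origin under its middle.
- pencil: Bystander: lying pencil, 7 x 149 x 7 mm, origin under its middle.
Things that resemble listed ones, but are neither listed nor needed, are in the scene too. What is shaped like the half but orange or turquoise is not meant.

How it is judged:
By the outcome, as a careful person would: the job done as asked, in the order asked, and still so for the second after the job is handed in, with the robot touching nothing.
It also fails if it takes over 72 s, if anything falls off the work surface, if the arm or the gripper's body presses on something with over 40 N, if the wrist force passes 120 N, or if a joint passes its speed limit or range.

## Working session

There is one attempt and no reset: what is moved stays moved. The work goes in short steps, Python scripts to look and compute and a tool call to move; the robot and the scene stay as the last step left them, time stands still between calls to the robot, and variables do not carry over. Pictures are saved under pics/ and viewed, and the job is handed in when it is done.

Besides the shell and the picture viewer there is one more tool, called by a JSON object that holds its "method" and its "body". drive_tool: Moves the arm, as the interface text tells. Its arguments: {"type":"object","properties":{"deltas":{"type":"array"},"hand":{"type":"number"},"squeeze":{"type":"number"}},"required":["deltas"]}

```bash
mkdir -p pics; cat > h.py <<'E'
import numpy as np, cv2
from station import manip
def snap(n,save=None,scale=1.4):
    s=manip.snapshot(n); 
    np.savez('%s.npz'%n,**s)
    if save: cv2.imwrite('pics/'+save,cv2.resize(s['frame'][:,:,::-1],None,fx=scale,fy=scale,interpolation=cv2.INTER_CUBIC))
    return s
def crop(s,u0,v0,u1,v1,f,name):
    cv2.imwrite('pics/'+name,cv2.resize(np.ascontiguousarray(s['frame'][v0:v1,u0:u1,::-1]),None,fx=f,fy=f,interpolation=cv2.INTER_CUBIC))
def px(s,u,v,z):  # ray to plane z
    R,t=s['R'],s['t']; d=R.T@np.array([(u-s['cx'])/s['fx'],(v-s['cy'])/s['fy'],1]); c=-R.T@t
    return c+d*(z-c[2])/d[2]
def pd(s,u,v):
    z=s['depth'][int(round(v)),int(round(u))]
    return s['R'].T@(np.array([(u-s['cx'])/s['fx']*z,(v-s['cy'])/s['fy']*z,z])-s['t'])
def proj(s,X):
    c=s['R']@np.array(X)+s['t']; return s['fx']*c[0]/c[2]+s['cx'],s['fy']*c[1]/c[2]+s['cy']
def load(n): return dict(np.load('%s.npz'%n))
E
python3 - <<'E'
from h import *
snap('scene','s1.png');s=snap('top','t1.png')
print(manip.sense()); print(-s['R'].T@s['t'],s['R'])
E
```

```text
{'t': 0.1, 'q': array([ 9.78509086e-01,  5.28393003e-01,  1.43379710e+00,  5.92938100e-06,
        1.18145888e+00, -1.78510939e-01]), 'qd': array([ 7.93930336e-05, -2.85471384e-03, -2.73996286e-03,  5.44168028e-04,
       -6.33461370e-04, -1.86370475e-03]), 'tau': array([-4.04091961e-04, -4.43305635e+01, -1.78586984e+01, -2.42279129e-04,
        3.83719685e-03,  1.63992996e-05]), 'tcp_pos': array([0.25088972, 0.57169817, 0.23041205]), 'tool_rot': array([ 2.05416406e-01,  9.78674125e-01, -9.51715854e-04, -3.89057165e-04]), 'force': array([ 0.25733833,  1.03264976, -0.09680468]), 'ft_torque': array([-0.01001135,  0.00320787, -0.02072984]), 'finger_gap': 1.0046232569475029}
[0.37487914 0.00169498 1.28716617] [[-0.02746442 -0.99951473  0.01469705]
 [-0.98736331  0.02482909 -0.15651584]
 [ 0.15607497 -0.01880994 -0.98756609]]
```

View pics/s1.png

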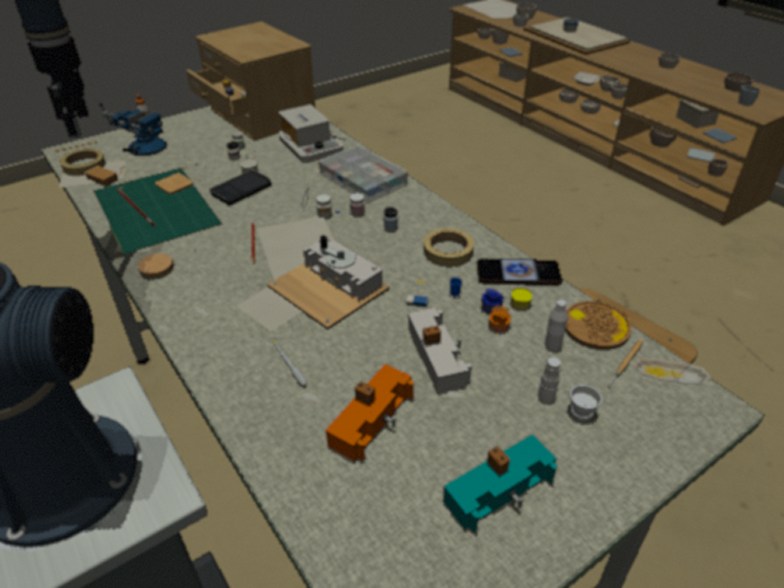

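View pics/t1.png

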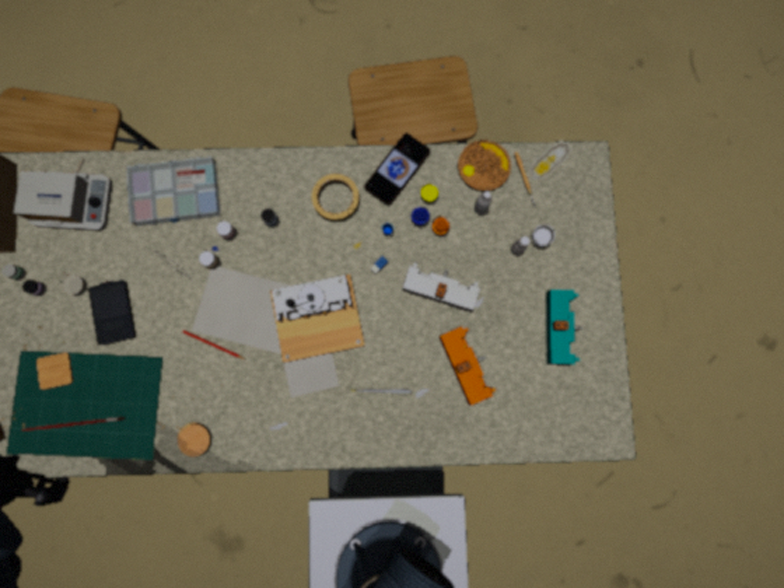

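The top view shows three shapes like the half: white at (441,288), orange at (466,366) and turquoise at (562,327). I choose the white one; the fixed mould is at (317,315). Next I'll check it in close crops.

```bash
python3 - <<'E'
from h import *
s=load('top'); crop(s,185,165,355,275,4.7,'t2.png')
s=load('scene'); crop(s,180,155,350,285,4.6,'s2.png')
E
```

```text
(no output)
```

View pics/t2.png

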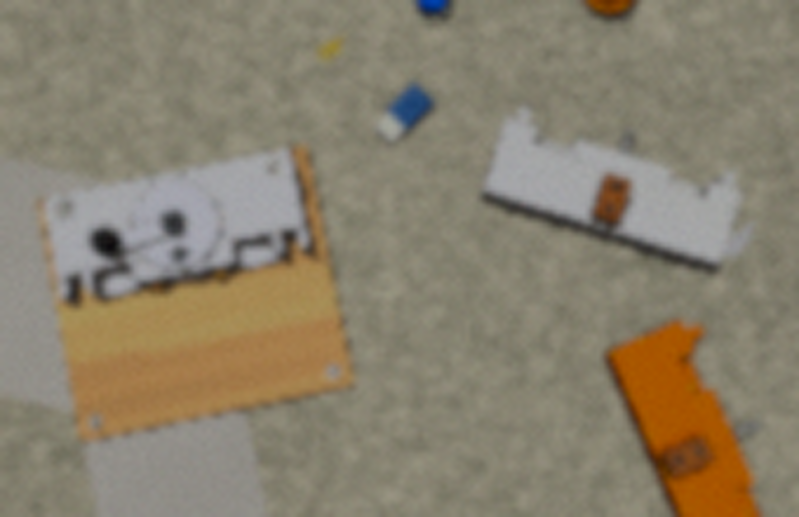

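View pics/s2.png

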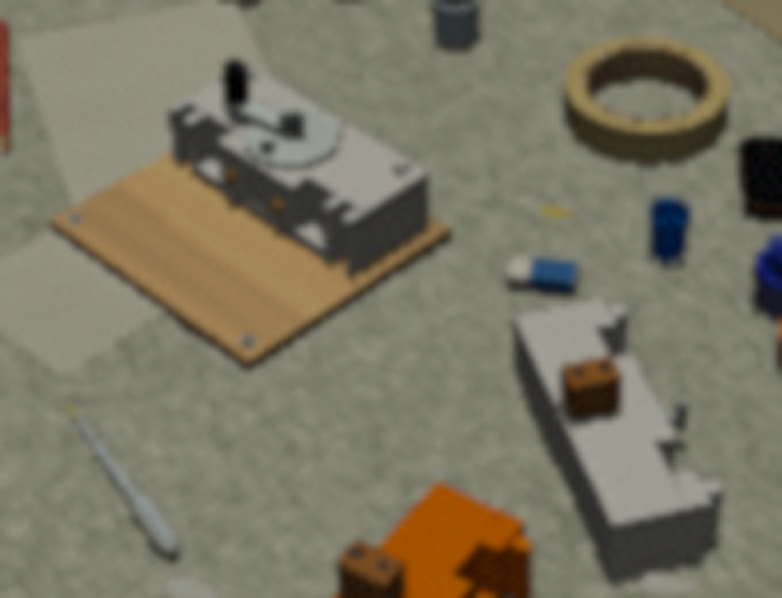

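```bash
cat >> h.py <<'E'
def cloud(s):
    z=s['depth']; v,u=np.mgrid[:z.shape[0],:z.shape[1]]
    c=np.stack([(u-s['cx'])/s['fx']*z,(v-s['cy'])/s['fy']*z,z],-1)
    P=(c-s['t'])@s['R']; P[z==0]=np.nan; return P
E
python3 - <<'E'
from h import *
for n,f in(('top',1),('scene',1)):
    s=load(n);P=cloud(s);print(n,s['fx'])
    m=(P[...,0]>.3)&(P[...,0]<.8)&(P[...,1]>-.25)&(P[...,1]<.3)
    q=P[m]; tab=q[np.abs(q[:,2])<.012]; print('table z',np.median(tab[:,2]),tab[:,2].std())
    for nm,xy,lo,hi in(('half',(.57,-.09),.03,.05),('fix',(.55,.13),.04,.056),('grip',(.57,-.09),.058,.08),('knob',(.55,.13),.07,.1),('board',(.5,.13),.005,.015)):
        k=(np.hypot(P[...,0]-xy[0],P[...,1]-xy[1])<.13)&(P[...,2]>lo)&(P[...,2]<hi)
        vv,uu=np.nonzero(k); a=P[k]
        if len(a): 
            r=cv2.minAreaRect((a[:,:2]*1000).astype(np.float32)); print(nm,len(a),np.median(a,0),r,(uu.min(),uu.max(),vv.min(),vv.max()))
E
```

```text
top 431.4094611803289
table z 0.0011592579994520072 0.0032942083190495883
half 1002 [ 0.56905514 -0.13728672  0.04089793] ((538.8324584960938, -112.80252075195312), (155.76409912109375, 161.5406036376953), 70.8197021484375) (np.int64(288), np.int64(343), np.int64(188), np.int64(250))
fix 939 [0.56744023 0.13720399 0.05042015] ((562.2073364257812, 145.18504333496094), (64.90725708007812, 155.7233123779297), 9.991874694824219) (np.int64(195), np.int64(250), np.int64(197), np.int64(228))
grip 62 [ 0.5682485  -0.12207276  0.06676461] ((569.0612182617188, -123.27430725097656), (17.876253128051758, 28.97260284423828), 71.05973815917969) (np.int64(312), np.int64(319), np.int64(202), np.int64(212))
knob 30 [0.54707636 0.1836326  0.08399262] ((551.0868530273438, 164.9935760498047), (14.046937942504883, 51.691368103027344), 10.819648742675781) (np.int64(205), np.int64(223), np.int64(211), np.int64(219))
board 1962 [0.49127029 0.12982913 0.00971706] ((506.51983642578125, 132.8003387451172), (239.59423828125, 253.3151397705078), 38.867069244384766) (np.int64(186), np.int64(273), np.int64(193), n
[... 433 characters left out ...]
16076278686523) (np.int64(216), np.int64(272), np.int64(169), np.int64(205))
grip 89 [ 0.56251187 -0.12601009  0.06471967] ((564.3695068359375, -123.00537109375), (20.055927276611328, 27.25244903564453), 73.0221176147461) (np.int64(302), np.int64(314), np.int64(233), np.int64(241))
knob 38 [0.54172535 0.18085853 0.07997786] ((542.6002807617188, 184.27224731445312), (15.116487503051758, 14.108681678771973), 3.827547788619995) (np.int64(228), np.int64(233), np.int64(168), np.int64(175))
board 1638 [0.48998624 0.11916105 0.00841153] ((496.3022766113281, 133.41744995117188), (202.67213439941406, 179.96144104003906), 11.142145156860352) (np.int64(190), np.int64(276), np.int64(188), np.int64(240))
```

```bash
python3 - <<'E'
from h import *
for n in('top','scene'):
    s=load(n);P=cloud(s);f=s['frame'].astype(int)
    white=(f.max(-1)-f.min(-1)<35)
    def rect(nm,xy,r,lo,hi,c=None):
        k=(np.hypot(P[...,0]-xy[0],P[...,1]-xy[1])<r)&(P[...,2]>lo)&(P[...,2]<hi)
        if c is not None:k&=c
        a=P[k]; print(n,nm,len(a),a.mean(0).round(4)*1000,cv2.minAreaRect((a[:,:2]*1000).astype(np.float32)))
        return a
    rect('half',(.575,-.127),.1,.03,.05,white)
    rect('grip',(.57,-.12),.03,.058,.08)
    rect('fix',(.55,.13),.13,.042,.056)
    rect('knob',(.545,.18),.03,.072,.1)
    a=rect('hub',(.56,.14),.025,.058,.1)
    # board edges: mask vs table is by color
    rect('board',(.50,.133),.108,.0065 if n=='top' else .005,.05,None)
E
```

```text
top half 810 [ 576.1 -125.6   40.7] ((584.045654296875, -128.42593383789062), (155.86126708984375, 65.87307739257812), 71.29517364501953)
top grip 62 [ 568.4 -122.7   66.7] ((569.0612182617188, -123.27430725097656), (17.876253128051758, 28.97260284423828), 71.05973815917969)
top fix 929 [565.5 143.1  50.5] ((562.2073364257812, 145.18504333496094), (64.90725708007812, 155.7233123779297), 9.991874694824219)
top knob 27 [547.  184.3  83.7] ((547.0449829101562, 183.86244201660156), (13.01320743560791, 12.652212142944336), 0.6449056267738342)
top hub 51 [559.5 146.7  62.1] ((560.8158569335938, 144.03765869140625), (43.29449462890625, 38.946807861328125), 6.425208568572998)
top board 2173 [506.  133.6  17.3] ((502.9402160644531, 136.35179138183594), (198.8994140625, 198.62863159179688), 21.30103302001953)
scene half 996 [ 568.1 -136.1   38.8] ((580.435302734375, -128.96511840820312), (159.85169982910156, 67.47634887695312), 70.96764373779297)
scene grip 89 [ 563.  -125.3   64.2] ((564.3695068359375, -123.00537109375), (20.055927276611328, 27.25244903564453), 73.0221176147461)
scene fix 766 [557.6 132.9  48.7] ((557.388427734375, 145.3164825439453), (67.32675170898438, 159.44789123535156), 10.316076278686523)
scene knob 34 [542.2 182.2  79.8] ((543.887939453125, 184.0720672607422), (14.470346450805664, 13.572492599487305), 56.782615661621094)
scene hub 29 [553.6 146.3  62. ] ((553.722412109375, 148.8550262451172), (13.775147438049316, 25.580291748046875), 19.291893005371094)
scene board 2555 [512.3 126.   19.8] ((515.555908203125, 137.19325256347656), (152.34490966796875, 180.0045166015625), 10.331132888793945)
```

```bash
cat >> h.py <<'E'
from scipy.spatial.transform import Rotation as Ro
def st():
    s=manip.sense(); R=Ro.from_quat(s['tool_rot']).as_matrix()
    psi=np.degrees(np.arctan2(R[1,1],R[0,1])); return s,R,psi
def go(p,psi_t):
    s,R,psi=st(); d=R.T@(np.array(p)-s['tcp_pos'])*100
    turn=-((psi_t-psi+180)%360-180)
    print('t%.2f tcp'%s['t'],(s['tcp_pos']*1000).round(1),'psi %.1f'%psi,'F',s['force'].round(2),'gap %.1f mm'%(s['finger_gap']*85.4),'| delta',d.round(2),'turn %.1f'%turn)
E
python3 - <<'E'
from h import *
go((.567,-.123,.14),71.2)
E
```

```text
t0.10 tcp [250.9 571.7 230.4] psi 66.3 F [ 0.26  1.03 -0.1 ] gap 85.8 mm | delta [-56.88 -50.88   9.12] turn -4.9
```

{"method": "drive_tool", "body": {"deltas": [-56.9,-50.9,0,-4.9,-56.9,-50.9,0,-4.9,-56.9,-50.9,0,-4.9,-56.9,-50.9,0,-4.9,-56.9,-50.9,0,-4.9,-56.9,-50.9,0,-4.9,-56.9,-50.9,0,-4.9,-56.9,-50.9,0,-4.9,-56.9,-50.9,0,-4.9,-56.9,-50.9,0,-4.9,-56.9,-50.9,0,-4.9,-56.9,-50.9,0,-4.9], "hand": 4.5, "squeeze": 40}}

```text
t: 1.3
tcp_pos: [0.4997, 0.024, 0.2311]
tool_rot: [0.164, 0.987, -0.001, -0.001]
force: [-0.5, -0.0, 0.1]
finger_gap: 0.525
```

```bash
python3 - <<'E'
from h import *
go((.567,-.123,.12),71.2)
E
```

```text
t1.30 tcp [499.7  24.  231.1] psi 71.2 F [-0.49 -0.02  0.09] gap 44.9 mm | delta [-11.12 -11.72  11.12] turn -0.0
```

{"method": "drive_tool", "body": {"deltas": [-11.1,-11.7,11.1,0,-11.1,-11.7,11.1,0,-11.1,-11.7,11.1,0,-11.1,-11.7,11.1,0,-11.1,-11.7,11.1,0,-11.1,-11.7,11.1,0]}}

```text
t: 1.9
tcp_pos: [0.566, -0.1232, 0.1187]
tool_rot: [0.165, 0.986, -0.0, -0.002]
force: [0.1, 0.1, -0.2]
finger_gap: 0.526
```

```bash
python3 - <<'E'
from h import *
s=snap('top');crop(s,260,150,380,240,6.5,'t3.png')
s=snap('scene');crop(s,230,150,390,270,5,'s3.png')
go((.567,-.123,.043),71.2)
E
```

```text
t2.00 tcp [ 566.3 -121.8  120.4] psi 71.2 F [ 0.09  0.35 -0.66] gap 45.2 mm | delta [-0.12 -0.08  7.74] turn -0.0
```

View pics/s3.png

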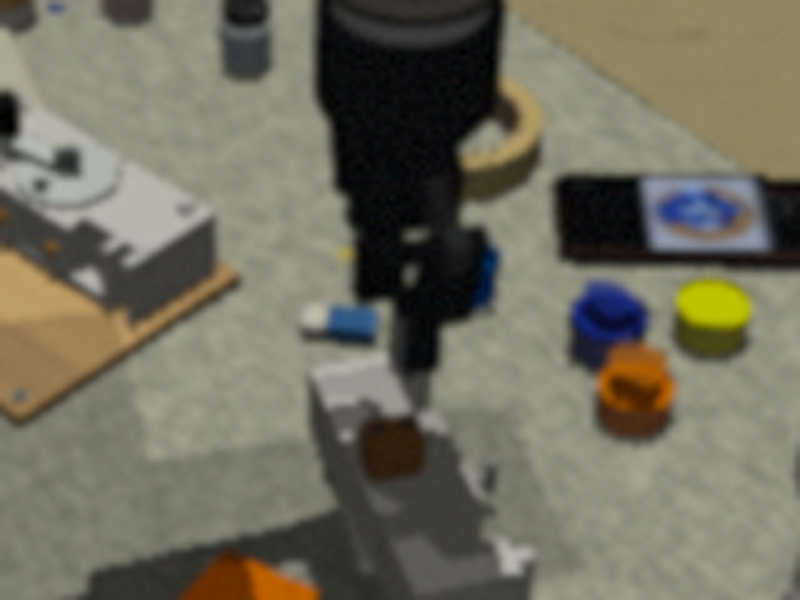

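View pics/t3.png

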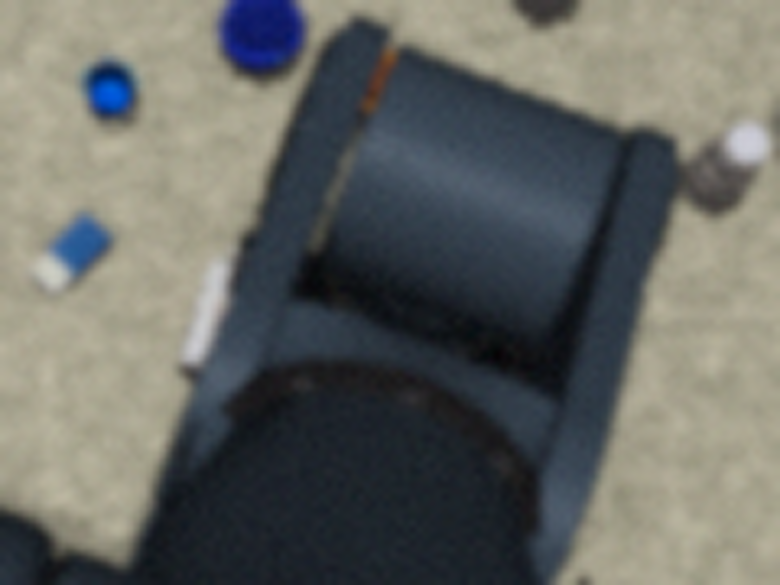

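```bash
python3 - <<'E'
from h import *
s=load('scene');P=cloud(s)
st_,R,psi=st();q=(P-st_['tcp_pos'])@R*1000  # tool frame mm
k=(np.abs(q[...,0])<40)&(np.abs(q[...,1])<80)&(q[...,2]>-60)&(q[...,2]<15)
vv,uu=np.nonzero(k)
for z in range(-50,15,4):
    m=k&(q[...,2]>=z)&(q[...,2]<z+4); a=q[m]
    if len(a): 
        for sg in(-1,1):
            b=a[a[:,1]*sg>0]
            if len(b):print(z,sg,len(b),'x',b[:,0].min().round(1),b[:,0].max().round(1),'y',b[:,1].min().round(1),b[:,1].max().round(1))
E
```

```text
-50 -1 10 x -7.6 15.1 y -55.1 -30.7
-50 1 11 x 5.8 15.8 y 20.5 49.8
-46 -1 4 x 11.1 14.2 y -36.6 -34.0
-46 1 6 x 11.4 16.0 y 23.0 30.3
-42 -1 2 x 13.5 13.9 y -30.1 -28.6
-42 1 11 x -6.0 14.4 y 20.3 28.0
-38 -1 3 x 9.8 13.4 y -37.6 -29.0
-38 1 7 x 4.6 13.5 y 19.6 25.3
-34 -1 10 x -3.8 13.6 y -38.1 -29.4
-34 1 9 x 5.6 13.1 y 19.5 25.9
-30 -1 20 x -3.7 13.2 y -39.8 -27.9
-30 1 7 x 3.0 13.7 y 18.2 23.7
-26 -1 12 x -4.2 13.5 y -39.3 -24.1
-26 1 7 x -0.0 14.3 y 19.1 23.9
-22 -1 17 x -2.0 13.9 y -40.7 -25.3
-22 1 10 x -0.3 12.5 y 19.5 25.5
-18 -1 14 x -4.5 13.4 y -38.7 -23.2
-18 1 13 x -0.1 14.0 y 19.5 24.4
-14 -1 14 x -2.3 14.1 y -38.1 -23.1
-14 1 7 x 0.1 10.7 y 20.0 23.2
-10 -1 9 x -2.7 13.7 y -37.1 -22.6
-10 1 12 x -3.4 13.2 y 18.7 23.1
-6 -1 5 x -7.6 12.6 y -31.8 -29.7
-6 1 11 x -3.5 13.2 y 19.0 23.4
-2 -1 2 x -1.0 7.0 y -30.1 -27.0
-2 1 3 x -3.1 10.8 y 21.5 22.1
```

Depth readings of the finger put the scene camera at about −2.9 mm in x, so the true grip position is near (567,−122.6). That agrees with the mean of the two cameras.

{"method": "drive_tool", "body": {"deltas": [-0.1,-0.05,4,0,-0.1,-0.05,6,0,-0.1,-0.05,7.0,0,-0.1,-0.05,7.6,0,-0.1,-0.05,7.6,0]}}

```text
t: 2.5
tcp_pos: [0.5671, -0.1221, 0.0448]
tool_rot: [0.163, 0.987, -0.001, -0.001]
force: [-0.4, -0.6, 0.5]
finger_gap: 0.524
```

{"method": "drive_tool", "body": {"deltas": [0,0,0,0,0,0,0,0,0,0,0,0,0,0,0,0,0,0,0,0], "hand": 1.2, "squeeze": 60}}

```text
t: 3.0
tcp_pos: [0.5679, -0.1224, 0.0463]
tool_rot: [0.163, 0.987, -0.001, 0.0]
force: [-0.3, 1.1, 6.0]
finger_gap: 0.196
```

```bash
python3 - <<'E'
from h import *
go((.567,-.1225,.14),71.2)
s=snap('scene');crop(s,230,150,390,270,5,'s4.png')
E
```

```text
t3.00 tcp [ 567.9 -122.4   46.3] psi 71.2 F [-0.26  1.06  6.03] gap 16.7 mm | delta [ 0.07 -0.06 -9.37] turn 0.0
```

View pics/s4.png

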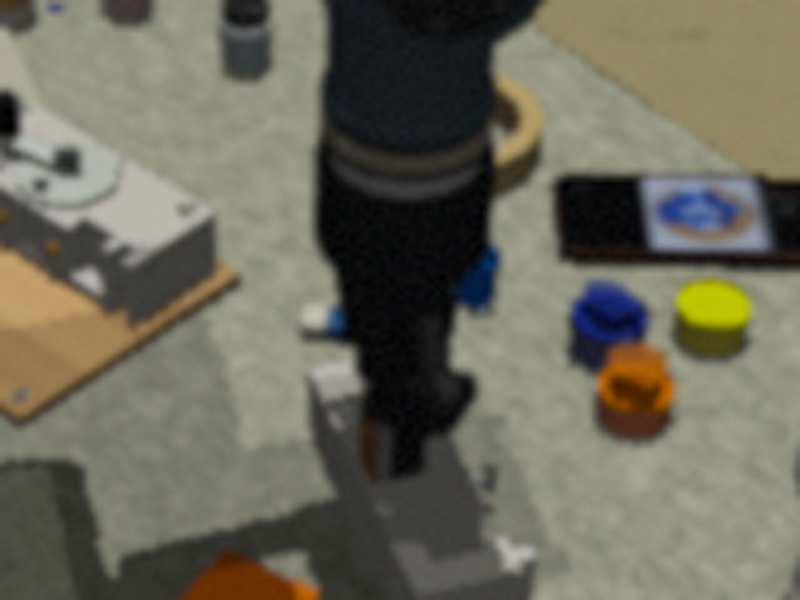

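Grasped: the gap is 17 mm across the block. Lifting now.

{"method": "drive_tool", "body": {"deltas": [0,0,-0.5,0,0,0,-2,0,0,0,-5,0,0,0,-8,0,0,0,-8,0]}}

```text
t: 3.55
tcp_pos: [0.5707, -0.1234, 0.1306]
tool_rot: [0.163, 0.987, -0.002, 0.005]
force: [0.9, -0.5, -4.4]
finger_gap: 0.197
```

```bash
python3 - <<'E'
from h import *
go((.4607,.128,.126),100.15)
E
```

```text
t3.55 tcp [ 570.7 -123.4  130.6] psi 71.3 F [ 0.92 -0.5  -4.37] gap 16.8 mm | delta [18.5  20.27  0.22] turn -28.9
```

{"method": "drive_tool", "body": {"deltas": [3,3.3,0,-4,6,6.6,0,-9,9,9.9,0,-15,12,13.1,0,-20,14.5,15.9,0.1,-25,17,18.6,0.2,-28,18.5,20.3,0.2,-28.9,18.5,20.3,0.2,-28.9,18.5,20.3,0.2,-28.9,18.5,20.3,0.2,-28.9]}}

```text
t: 4.55
tcp_pos: [0.4614, 0.1277, 0.126]
tool_rot: [-0.088, 0.996, -0.003, 0.004]
force: [-0.1, 0.0, -4.7]
finger_gap: 0.195
```

```bash
python3 - <<'E'
from h import *
go((.4607,.128,.065),100.15)
s=snap('scene');crop(s,150,130,310,250,5,'s5.png')
s=snap('top');crop(s,180,180,300,270,6.5,'t5.png')
E
```

```text
t4.55 tcp [461.4 127.7 126. ] psi 100.1 F [-0.14  0.04 -4.74] gap 16.6 mm | delta [0.11 0.09 6.1 ] turn -0.0
```

View pics/s5.png

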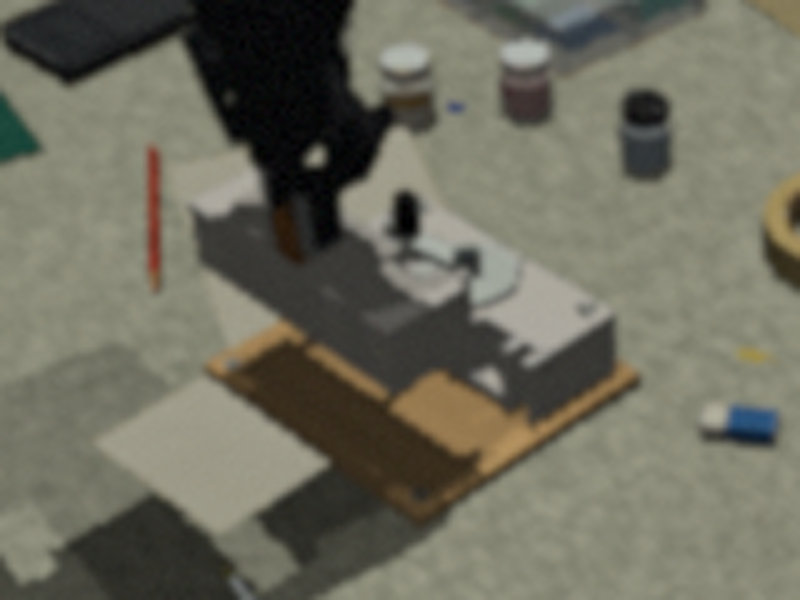

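View pics/t5.png

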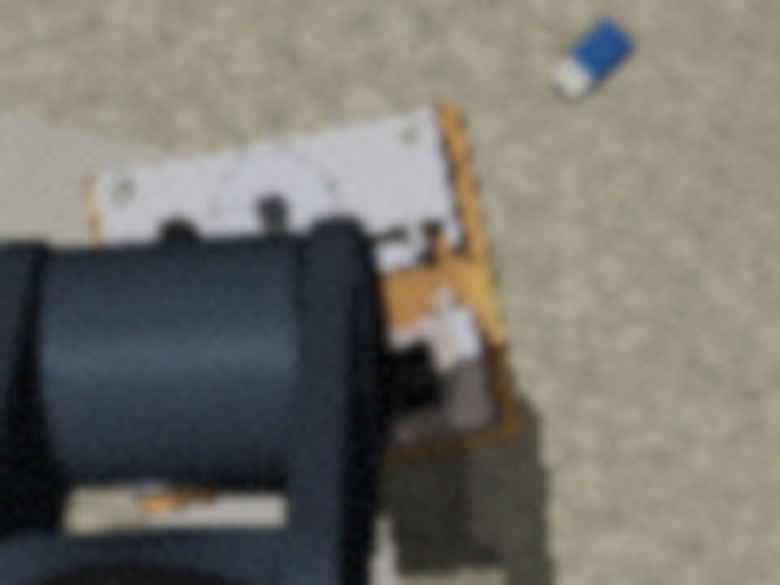

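```bash
cat >> h.py <<'E'
O=np.array([.5582,.1453]); YAW=np.radians(10.15)
def tomould(P):  # scene cloud -> mould frame mm, bias corrected
    c,s=np.cos(YAW),np.sin(YAW); d=P[...,:2]-O
    return np.stack([d[...,0]*c+d[...,1]*s,-d[...,0]*s+d[...,1]*c,P[...,2]],-1)*1000
E
python3 - <<'E'
from h import *
s=load('scene');P=cloud(s)+np.array([.0029,.0007,.001]);M=tomould(P)
f=s['frame'].astype(int)
def rep(nm,k):
    a=M[k]; A=np.c_[a[:,:2],np.ones(len(a))]; c,*_=np.linalg.lstsq(A,a[:,2],rcond=None)
    print(nm,len(a),'pitch/roll deg',np.degrees(c[:2]).round(2),'z at(-90,0)',c@[-90,0,1],cv2.minAreaRect(a[:,:2].astype(np.float32)),a.min(0).round(1),a.max(0).round(1))
white=(f.max(-1)-f.min(-1)<40)
x,y,z=M[...,0],M[...,1],M[...,2]
rep('half',white&(z>112)&(z<128)&(x>-130)&(x<-40)&(abs(y)<90))
rep('fix',white&(z>44)&(z<52)&(x>-40)&(x<60)&(abs(y)<95))
E
```

```text
half 685 pitch/roll deg [1.3  0.13] z at(-90,0) 119.64550461011133 ((-86.17900085449219, -1.0236587524414062), (159.26011657714844, 61.03980255126953), 89.88221740722656) [-116.8  -80.7  112. ] [-55.8  78.6 127.9]
fix 436 pitch/roll deg [0.57 0.25] z at(-90,0) 48.17658987722481 ((2.501018524169922, -0.27558135986328125), (66.01927185058594, 157.6147003173828), 0.4419999420642853) [-30.1 -79.3  44.1] [36.  78.5 52. ]
```

Half and mould agree in yaw to within 0.5°, and in y to about 0.7 mm. Lowering onto the bed.

{"method": "drive_tool", "body": {"deltas": [0,0.05,3,0,0,0.05,5.5,0,0,0.05,6.6,0,0,0.05,6.9,0,0,0.05,7.0,0,0,0.05,7.0,0]}}

```text
t: 5.25
tcp_pos: [0.4628, 0.1274, 0.0567]
tool_rot: [-0.088, 0.996, -0.003, 0.005]
force: [-0.7, -0.9, -4.2]
finger_gap: 0.193
```

{"method": "drive_tool", "body": {"deltas": [0,0,0.05,0,0,0,0.1,0,0,0,0.1,0]}}

```text
t: 5.55
tcp_pos: [0.4632, 0.1275, 0.0563]
tool_rot: [-0.088, 0.996, -0.003, 0.006]
force: [-0.4, -0.2, -4.8]
finger_gap: 0.195
```

{"method": "drive_tool", "body": {"deltas": [0,0,0.1,0,0,0,0.2,0,0,0,0.2,0,0,0,0.2,0]}}

```text
t: 5.95
tcp_pos: [0.4635, 0.1273, 0.0553]
tool_rot: [-0.088, 0.996, -0.003, 0.006]
force: [-1.7, -1.4, 6.2]
finger_gap: 0.197
```

```bash
python3 - <<'E'
from h import *
go((.4607,.128,.065),100.15)
E
```

```text
t5.95 tcp [463.5 127.3  55.3] psi 100.1 F [-1.74 -1.35  6.23] gap 16.8 mm | delta [ 0.26  0.11 -0.98] turn -0.1
```

{"method": "drive_tool", "body": {"deltas": [0,0,-0.05,0,-0.5,0.05,-0.05,0,-1.0,0.1,-0.05,0,-1.4,0.1,-0.05,0,-1.7,0.1,-0.05,0,-1.7,0.1,-0.05,0]}}

```text
t: 6.55
tcp_pos: [0.4811, 0.1314, 0.0559]
tool_rot: [-0.088, 0.996, -0.003, 0.007]
force: [-0.1, -0.4, -3.7]
finger_gap: 0.195
```

```bash
python3 - <<'E'
from h import *
go((.4607,.128,.065),100.15); s_,R,_=st(); print(R.round(3),s_['ft_torque']); print(tomould(s_['tcp_pos']))
s=snap('scene');crop(s,150,130,310,250,5,'s6.png')
E
```

```text
t6.55 tcp [481.1 131.4  55.9] psi 100.1 F [-0.09 -0.45 -3.71] gap 16.6 mm | delta [ 2.05  0.01 -0.94] turn -0.1
[[-0.985 -0.175  0.015]
 [-0.175  0.985 -0.005]
 [-0.013 -0.008 -1.   ]] [ 0.04342154  0.04383266 -0.03048697]
[-78.37910371  -0.09617752  55.85449384]
```

View pics/s6.png

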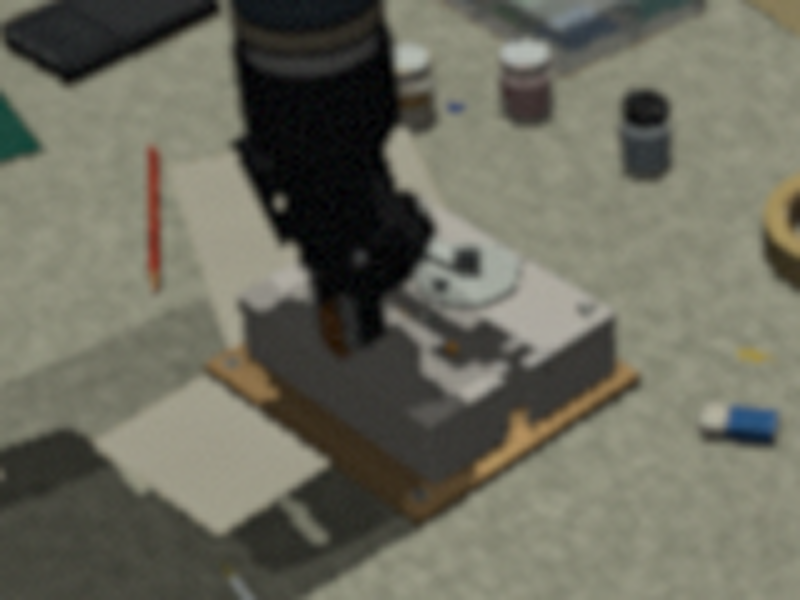

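{"method": "drive_tool", "body": {"deltas": [-0.2,0,0.06,0,-0.4,0,0.06,0,-0.6,0,0.07,0,-0.7,0,0.07,0,-0.7,0,0.07,0]}}

```text
t: 7.1
tcp_pos: [0.4875, 0.1327, 0.0553]
tool_rot: [-0.088, 0.996, -0.003, 0.007]
force: [-2.3, 0.2, 1.6]
finger_gap: 0.192
```

```bash
cat > a.py <<'E'
from h import *
s_,R,p=st(); c,s=np.cos(YAW),np.sin(YAW);f=s_['force']
print('t',s_['t'],tomould(s_['tcp_pos']).round(1),'psi',p.round(1),'F mould',(f[0]*c+f[1]*s).round(2),(-f[0]*s+f[1]*c).round(2),f[2].round(2),s_['ft_torque'].round(3))
E
python3 a.py
```

```text
t 7.1 [-71.8   0.1  55.3] psi 100.1 F mould -2.21 0.64 1.58 [0.367 0.768 0.159]
```

{"method": "drive_tool", "body": {"deltas": [-0.1,0,-0.02,0,-0.2,0,-0.02,0,-0.3,0,-0.01,0,-0.3,0,-0.01,0]}}

```text
t: 7.5
tcp_pos: [0.4908, 0.1332, 0.0555]
tool_rot: [-0.088, 0.996, -0.003, 0.007]
force: [-1.4, -0.2, -0.2]
finger_gap: 0.193
```

```bash
python3 a.py; python3 - <<'E'
from h import *
s=snap('scene');P=cloud(s)+np.array([.0029,.0007,.001]);M=tomould(P)
crop(s,180,160,290,243,7,'s7.png')
E
```

```text
t 7.5 [-68.5   0.   55.5] psi 100.1 F mould -1.43 0.08 -0.16 [0.202 0.556 0.081]
```

View pics/s7.png

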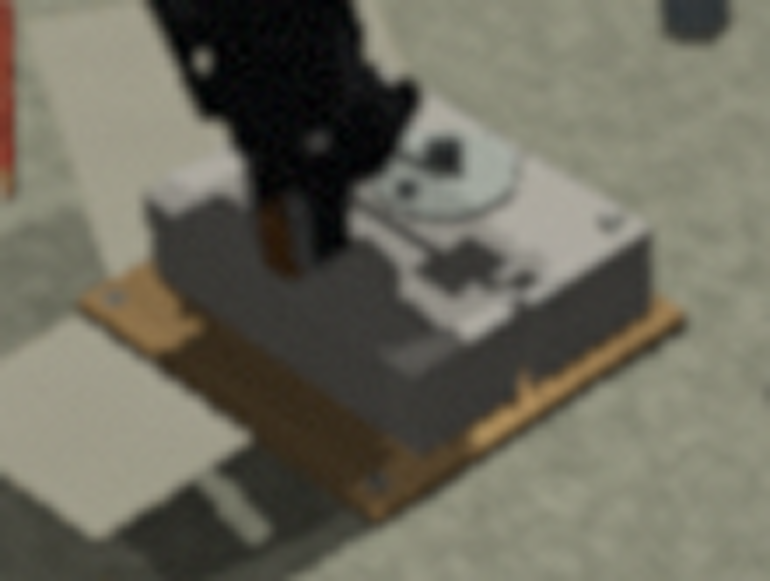

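{"method": "drive_tool", "body": {"deltas": [-0.05,0,0,0,-0.1,0,0,0,-0.15,0,0,0,-0.15,0,0,0]}}

```text
t: 7.95
tcp_pos: [0.4925, 0.1335, 0.0555]
tool_rot: [-0.088, 0.996, -0.003, 0.007]
force: [-0.4, 0.0, -0.8]
finger_gap: 0.193
```

```bash
python3 a.py
```

```text
t 7.95 [-66.8   0.   55.5] psi 100.0 F mould -0.37 0.1 -0.82 [0.21  0.516 0.078]
```

{"method": "drive_tool", "body": {"deltas": [-0.05,0,0,0,-0.1,0,0,0,-0.15,0,0,0,-0.15,0,0,0]}}

```text
t: 8.35
tcp_pos: [0.4932, 0.1337, 0.0554]
tool_rot: [-0.088, 0.996, -0.003, 0.006]
force: [-3.7, -1.9, 1.1]
finger_gap: 0.194
```

```bash
python3 a.py
```

```text
t 8.35 [-66.1   0.   55.4] psi 100.0 F mould -4.01 -1.22 1.11 [0.027 0.887 0.1  ]
```

{"method": "drive_tool", "body": {"deltas": [-0.1,0,0,0,-0.2,0,0,0,-0.2,0,0,0,-0.2,0,0,0]}}

```text
t: 8.75
tcp_pos: [0.4946, 0.134, 0.0553]
tool_rot: [-0.088, 0.996, -0.003, 0.006]
force: [-4.4, -1.1, 1.0]
finger_gap: 0.194
```

```bash
python3 a.py
```

```text
t 8.75 [-64.5   0.1  55.3] psi 100.1 F mould -4.53 -0.35 0.98 [0.005 1.146 0.181]
```

{"method": "drive_tool", "body": {"deltas": [-0.1,0,0,0,-0.15,0,0,0,-0.15,0,0,0]}}

```text
t: 9.05
tcp_pos: [0.4956, 0.1342, 0.0553]
tool_rot: [-0.088, 0.996, -0.003, 0.005]
force: [-4.1, -1.6, 2.0]
finger_gap: 0.187
```

{"method": "drive_tool", "body": {"deltas": [0,0,0,0,0,0,0,0,0,0,0,0,0,0,0,0], "hand": 3.6}}

```text
t: 9.45
tcp_pos: [0.497, 0.1343, 0.0556]
tool_rot: [-0.088, 0.996, -0.003, 0.007]
force: [-0.5, 0.5, -0.3]
finger_gap: 0.42
```

```bash
python3 a.py
```

```text
t 9.45 [-62.2  -0.1  55.6] psi 100.0 F mould -0.43 0.56 -0.31 [-0.03  -0.002 -0.003]
```

{"method": "drive_tool", "body": {"deltas": [0,0,-1,0,0,0,-3,0,0,0,-6,0,0,0,-10,0,4,0,-10,0,9,0,-10,0,9,0,-10,0]}}

```text
t: 10.15
tcp_pos: [0.3946, 0.1189, 0.1537]
tool_rot: [-0.088, 0.996, -0.003, -0.002]
force: [-1.1, 0.2, -0.8]
finger_gap: 0.423
```

```bash
python3 a.py; python3 - <<'E'
from h import *
s=snap('scene');crop(s,180,160,290,243,7,'s8.png')
t=snap('top');crop(t,180,180,300,270,6.5,'t8.png')
for n,q,b in(('scene',s,(.0029,.0007,.001)),('top',t,(-.0021,.0004,-.001))):
    M=tomould(cloud(q)+np.array(b));z=M[...,2];k=(z>55+12)&(z<110)&(np.abs(M[...,0])<100)&(abs(M[...,1])<70)
    for nm,kk in(('grip',k&(M[...,0]<-40)),('knob',k&(M[...,0]>-30))):
        a=M[kk]; 
        if len(a)>5:print(n,nm,len(a),cv2.minAreaRect(a[:,:2].astype(np.float32)),np.median(a[:,2]))
E
```

```text
t 10.15 [-165.7    2.8  153.7] psi 100.1 F mould -1.0 0.41 -0.79 [-0.019  0.035  0.006]
scene grip 69 ((-65.8274917602539, -0.4970569610595703), (28.121267318725586, 19.193872451782227), 0.11677023023366928) 73.8138305611633
scene knob 44 ((-5.2900495529174805, 39.16199493408203), (15.089771270751953, 13.19534969329834), 33.33391571044922) 79.66112418584663
top grip 63 ((-66.14486694335938, -0.5599489212036133), (17.418781280517578, 25.612825393676758), 78.8192138671875) 74.35037637674169
top knob 32 ((-3.4786324501037598, 21.624021530151367), (14.252717971801758, 52.455020904541016), 5.965824604034424) 85.15619945595708
```

View pics/s8.png

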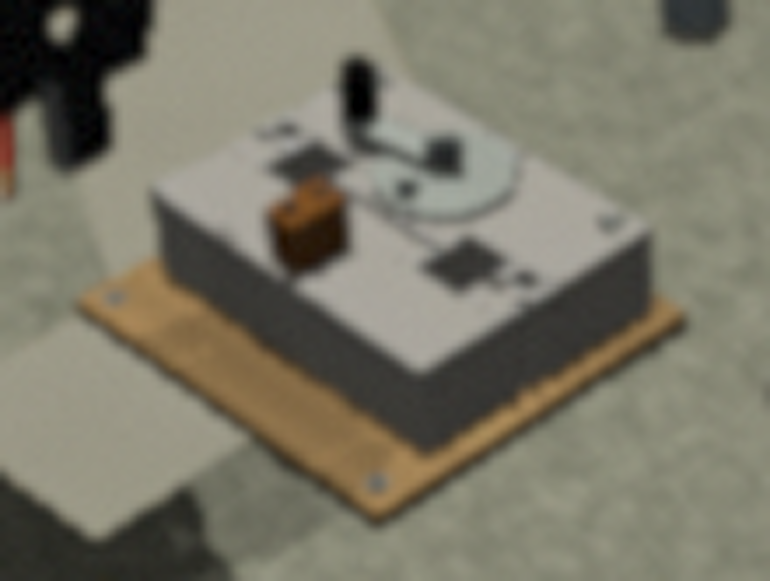

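View pics/t8.png

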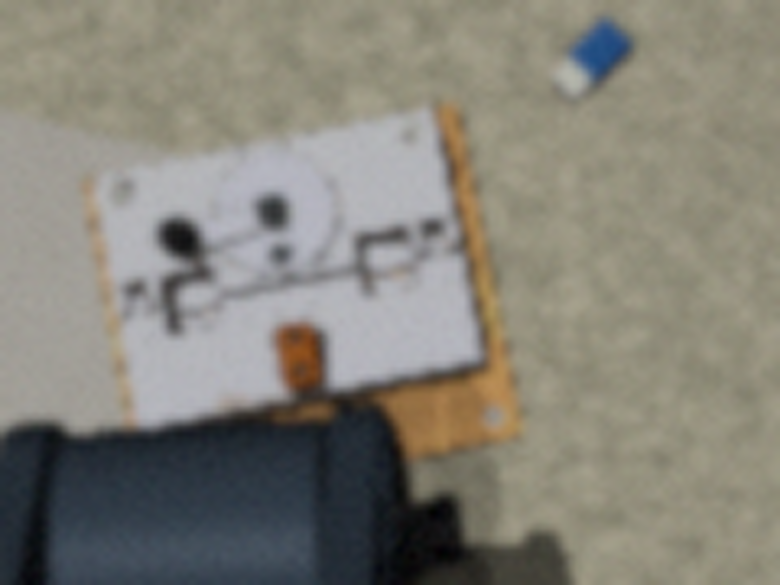

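The half stands with its grip at mould x ≈ −66, so it is about 2 mm short of closed and touching the plungers. Next is the knob at world (545,184).

```bash
python3 - <<'E'
from h import *
go((.5452,.1841,.125),168)
E
```

```text
t10.25 tcp [405.6 119.1 155.1] psi 100.0 F [0.21 0.74 0.65] gap 36.0 mm | delta [-14.84   3.99   3.17] turn -68.0
```

{"method": "drive_tool", "body": {"deltas": [-4,1,0,-8,-8,2,0,-16,-12,3.2,1,-24,-14.8,4,2,-32,-14.8,4,3.2,-40,-14.8,4,3.2,-48,-14.8,4,3.2,-56,-14.8,4,3.2,-64,-14.8,4,3.2,-68,-14.8,4,3.2,-68,-14.8,4,3.2,-68], "hand": 3.2, "squeeze": 20}}

```text
t: 11.35
tcp_pos: [0.5462, 0.1844, 0.125]
tool_rot: [-0.629, 0.777, -0.007, 0.004]
force: [-0.6, -0.1, -0.1]
finger_gap: 0.372
```

```bash
python3 - <<'E'
from h import *
go((.5452,.1841,.067),168)
s=snap('scene');crop(s,180,140,290,223,7,'s9.png')
go((.5452,.1841,.067),168)
E
```

```text
t11.35 tcp [546.2 184.4 125. ] psi 168.0 F [-0.6  -0.09 -0.15] gap 31.7 mm | delta [0.03 0.18 5.8 ] turn -0.0
t11.40 tcp [545.8 184.3 125. ] psi 168.0 F [ 0.21 -0.3   0.09] gap 32.1 mm | delta [0.02 0.15 5.79] turn -0.0
```

View pics/s9.png

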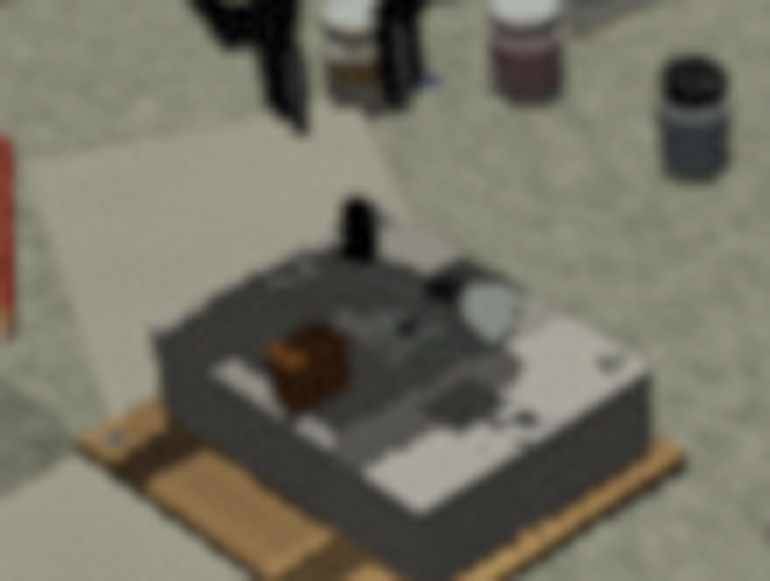

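The fingers at (290,125) and (400,100) straddle the knob at (357,230). Descending.

{"method": "drive_tool", "body": {"deltas": [0,0.1,2,0,0,0.1,3.5,0,0,0.1,4.8,0,0,0.1,5.5,0,0,0.1,5.8,0,0,0.1,5.8,0]}}

```text
t: 12.0
tcp_pos: [0.5458, 0.1842, 0.0667]
tool_rot: [-0.629, 0.777, -0.007, 0.004]
force: [0.7, -0.2, 0.6]
finger_gap: 0.378
```

{"method": "drive_tool", "body": {"deltas": [0,0,0,0,0,0,0,0,0,0,0,0], "hand": 1.8}}

```text
t: 12.3
tcp_pos: [0.5461, 0.1843, 0.0672]
tool_rot: [-0.629, 0.777, -0.007, 0.005]
force: [-0.0, 0.9, 0.1]
finger_gap: 0.211
```

```bash
python3 a.py; python3 - <<'E'
from h import *
go((.5452,.1841,.067),168)
s=snap('scene');crop(s,180,140,290,223,7,'s10.png')
E
```

```text
t 12.3 [-5.  40.5 67.2] psi 168.0 F mould 0.12 0.91 0.12 [ 0.027 -0.019  0.013]
t12.30 tcp [546.1 184.3  67.2] psi 168.0 F [-0.04  0.92  0.12] gap 18.0 mm | delta [0.04 0.09 0.02] turn -0.0
```

View pics/s10.png

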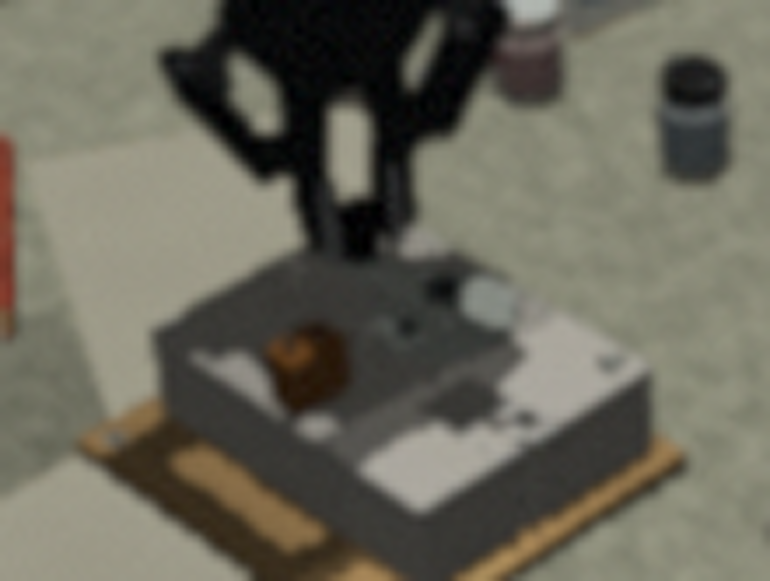

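```bash
cat > c.py <<'E'
import sys
from h import *
# args: list of phi increments (deg) from current TCP angle
s_,R,psi=st(); m=tomould(s_['tcp_pos']); th0=np.degrees(np.arctan2(m[1],m[0])); 
c,sn=np.cos(YAW),np.sin(YAW); f=s_['force']; F=np.array([f[0]*c+f[1]*sn,-f[0]*sn+f[1]*c]); a=np.radians(th0)
print('t %.2f th %.1f r %.1f z %.1f psi %.1f gap %.1f'%(s_['t'],th0,np.hypot(m[0],m[1]),m[2],psi,s_['finger_gap']*85.4),'Frad %.2f Ftan(resist) %.2f Fz %.2f'%(F@[np.cos(a),np.sin(a)],-F@[np.sin(a),-np.cos(a)],f[2]))
out=[]
for d in map(float,sys.argv[1:]):
    th=np.radians(th0-d); p=np.array([42*np.cos(th),42*np.sin(th)])/1000
    w=np.array([O[0]+c*p[0]-sn*p[1],O[1]+sn*p[0]+c*p[1],.0668])
    dl=R.T@(w-s_['tcp_pos'])*100
    # psi = 168 at th 98 ; slope .9
    ps=168-.9*(98-(th0-d)); turn=-((ps-psi+180)%360-180)
    out.append('%.2f, %.2f, %.2f, %.1f'%(*dl,turn))
print(', '.join(out))
E
python3 c.py 3 7 11 15 20 25 30 35 40 40
```

```text
t 12.35 th 97.2 r 40.8 z 67.2 psi 168.0 gap 17.7 Frad 0.00 Ftan(resist) -0.02 Fz -0.17
-0.21, -0.14, 0.04, 3.4, -0.33, -0.40, 0.04, 7.0, -0.43, -0.68, 0.05, 10.6, -0.51, -0.96, 0.05, 14.2, -0.59, -1.32, 0.06, 18.7, -0.63, -1.68, 0.06, 23.2, -0.64, -2.05, 0.07, 27.7, -0.62, -2.41, 0.08, 32.2, -0.57, -2.78, 0.08, 36.7, -0.57, -2.78, 0.08, 36.7
```

{"method": "drive_tool", "body": {"deltas": [-0.2,-0.15,0.05,3.4,-0.33,-0.4,0.05,7.0,-0.43,-0.7,0.05,10.6,-0.5,-0.95,0.05,14.2,-0.6,-1.3,0.05,18.7,-0.63,-1.7,0.05,23.2,-0.64,-2.05,0.05,27.7,-0.62,-2.4,0.05,32.2,-0.57,-2.8,0.05,36.7,-0.57,-2.8,0.05,36.7]}}

```text
t: 13.35
tcp_pos: [0.575, 0.1843, 0.0673]
tool_rot: [-0.352, 0.936, -0.005, 0.007]
force: [-0.4, 1.4, -0.0]
finger_gap: 0.213
```

```bash
python3 c.py 4 8 12 16 20 25 30 30
```

```text
t 13.35 th 56.5 r 42.5 z 67.3 psi 131.3 gap 18.2 Frad 1.15 Ftan(resist) 0.93 Fz -0.01
-0.07, -0.29, 0.05, 4.2, -0.17, -0.56, 0.06, 7.8, -0.25, -0.85, 0.06, 11.4, -0.31, -1.13, 0.07, 15.0, -0.35, -1.43, 0.07, 18.6, -0.36, -1.79, 0.08, 23.1, -0.35, -2.16, 0.08, 27.6, -0.35, -2.16, 0.08, 27.6
```

{"method": "drive_tool", "body": {"deltas": [-0.07,-0.3,0.05,4.2,-0.17,-0.56,0.05,7.8,-0.25,-0.85,0.05,11.4,-0.3,-1.13,0.05,15.0,-0.35,-1.43,0.05,18.6,-0.36,-1.8,0.05,23.1,-0.35,-2.15,0.05,27.6,-0.35,-2.15,0.05,27.6]}}

```text
t: 14.15
tcp_pos: [0.5923, 0.1701, 0.0673]
tool_rot: [-0.12, 0.993, -0.004, 0.008]
force: [0.3, -0.8, -0.2]
finger_gap: 0.21
```

```bash
python3 c.py 4 8 12 16 20 25 30 30;python3 - <<'E'
from h import *
s=snap('scene');crop(s,180,140,290,223,7,'s11.png')
E
```

```text
t 14.15 th 25.9 r 42.2 z 67.3 psi 103.8 gap 18.0 Frad -0.25 Ftan(resist) -0.78 Fz -0.21
-0.09, -0.28, 0.06, 4.2, -0.17, -0.56, 0.06, 7.8, -0.23, -0.85, 0.07, 11.4, -0.27, -1.14, 0.07, 15.0, -0.30, -1.43, 0.07, 18.6, -0.29, -1.80, 0.08, 23.1, -0.26, -2.16, 0.08, 27.6, -0.26, -2.16, 0.08, 27.6
```

View pics/s11.png

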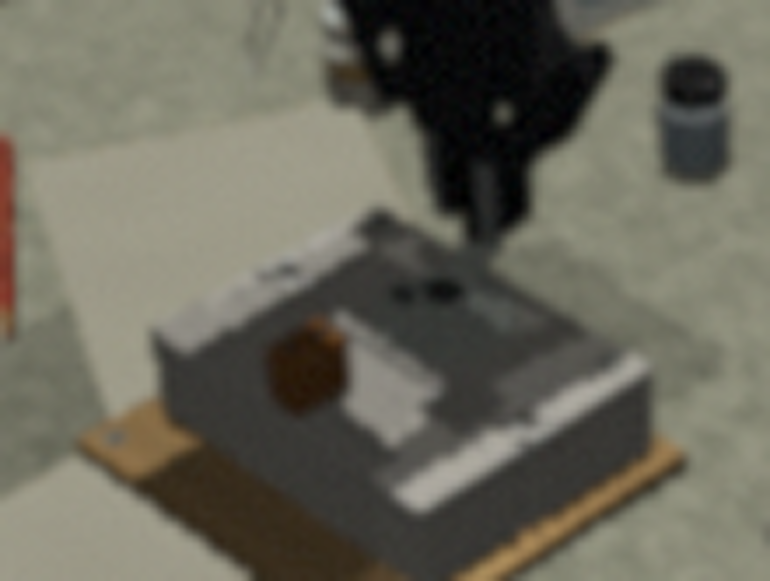

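{"method": "drive_tool", "body": {"deltas": [-0.1,-0.3,0.06,4.2,-0.17,-0.56,0.06,7.8,-0.23,-0.85,0.07,11.4,-0.27,-1.14,0.07,15.0,-0.3,-1.43,0.07,18.6,-0.3,-1.8,0.08,23.1,-0.26,-2.15,0.08,27.6,-0.26,-2.15,0.08,27.6]}}

```text
t: 15.0
tcp_pos: [0.5995, 0.1494, 0.0668]
tool_rot: [0.119, 0.993, -0.002, 0.009]
force: [-0.2, -0.5, -0.3]
finger_gap: 0.206
```

```bash
python3 c.py 3 6 9 12 15 18 20 20
```

```text
t 15.00 th -4.4 r 41.5 z 66.8 psi 76.3 gap 17.6 Frad -0.24 Ftan(resist) -0.49 Fz -0.26
-0.12, -0.19, 0.00, 3.2, -0.17, -0.40, 0.01, 5.9, -0.22, -0.62, 0.01, 8.6, -0.25, -0.84, 0.01, 11.3, -0.27, -1.06, 0.01, 14.0, -0.29, -1.28, 0.01, 16.7, -0.29, -1.42, 0.01, 18.5, -0.29, -1.42, 0.01, 18.5
```

```bash
python3 - <<'E'
from h import *
s=snap('scene');crop(s,190,150,270,210,9.5,'s12.png')
t=snap('top');crop(t,180,180,300,270,6.5,'t12.png')
E
```

```text
(no output)
```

View pics/s12.png

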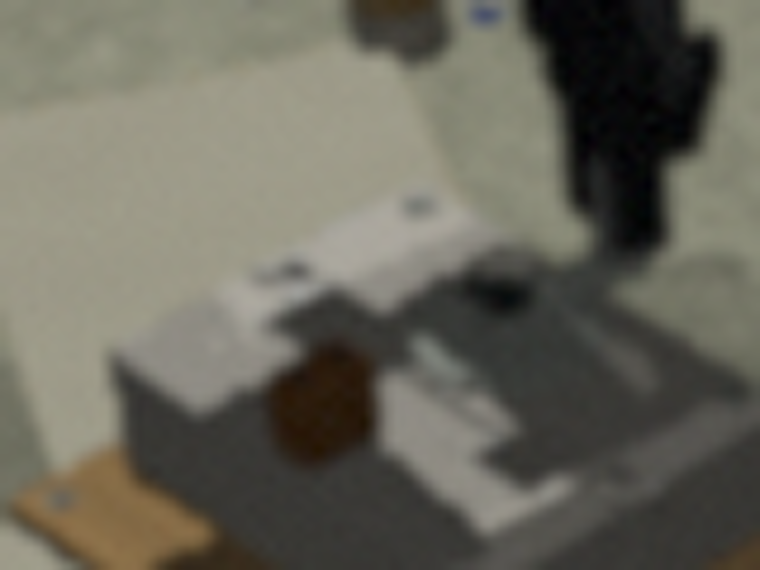

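View pics/t12.png

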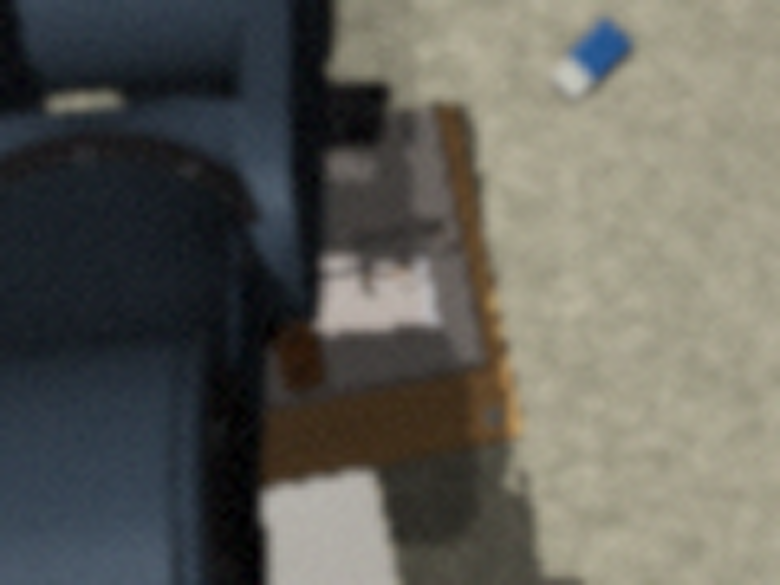

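{"method": "drive_tool", "body": {"deltas": [-0.1,-0.2,0,3.2,-0.17,-0.4,0,5.9,-0.22,-0.62,0,8.6,-0.25,-0.84,0,11.3,-0.27,-1.06,0,14.0,-0.29,-1.28,0,16.7]}}

```text
t: 15.7
tcp_pos: [0.5986, 0.1372, 0.0667]
tool_rot: [0.261, 0.965, -0.0, 0.008]
force: [0.4, 3.0, -0.3]
finger_gap: 0.21
```

```bash
python3 c.py 2 4 6 8 10
```

```text
t 15.70 th -21.4 r 41.2 z 66.7 psi 59.7 gap 17.9 Frad -0.22 Ftan(resist) 3.02 Fz -0.28
-0.12, -0.11, -0.01, 1.0, -0.17, -0.25, -0.01, 2.8, -0.20, -0.40, -0.01, 4.6, -0.23, -0.54, -0.01, 6.4, -0.26, -0.68, -0.01, 8.2
```

{"method": "drive_tool", "body": {"deltas": [-0.1,-0.12,0,1.0,-0.15,-0.25,0,2.8,-0.2,-0.4,0,4.6,-0.23,-0.54,0,6.4,-0.26,-0.68,0,8.2]}}

```text
t: 16.2
tcp_pos: [0.5973, 0.13, 0.0667]
tool_rot: [0.331, 0.944, 0.0, 0.008]
force: [0.9, 2.2, 0.1]
finger_gap: 0.21
```

```bash
python3 c.py 2 4 6 8 
```

```text
t 16.20 th -31.4 r 42.0 z 66.7 psi 51.4 gap 18.0 Frad -0.00 Ftan(resist) 2.36 Fz 0.15
-0.04, -0.14, -0.01, 1.7, -0.08, -0.28, -0.01, 3.5, -0.11, -0.43, -0.01, 5.3, -0.13, -0.57, -0.01, 7.1
```

{"method": "drive_tool", "body": {"deltas": [-0.04,-0.14,0,1.7,-0.08,-0.28,0,3.5,-0.11,-0.43,0,5.3,-0.13,-0.57,0,7.1]}}

```text
t: 16.6
tcp_pos: [0.595, 0.1247, 0.0668]
tool_rot: [0.39, 0.921, 0.001, 0.008]
force: [0.9, 2.8, -2.0]
finger_gap: 0.208
```

```bash
python3 c.py 2 4 6 8 
```

```text
t 16.60 th -39.4 r 42.1 z 66.8 psi 44.1 gap 17.8 Frad -0.56 Ftan(resist) 2.91 Fz -2.05
-0.03, -0.15, -0.01, 1.6, -0.06, -0.29, -0.01, 3.4, -0.09, -0.43, -0.01, 5.2, -0.11, -0.58, -0.01, 7.0
```

{"method": "drive_tool", "body": {"deltas": [-0.03,-0.15,0,1.6,-0.06,-0.29,0,3.4,-0.09,-0.43,0,5.2]}}

```text
t: 16.9
tcp_pos: [0.5925, 0.1209, 0.0667]
tool_rot: [0.432, 0.902, 0.001, 0.008]
force: [0.1, 2.4, -0.9]
finger_gap: 0.211
```

```bash
python3 c.py 2 4 6 8 
```

```text
t 16.90 th -45.5 r 42.1 z 66.7 psi 38.8 gap 18.0 Frad -1.35 Ftan(resist) 2.03 Fz -0.89
-0.03, -0.15, -0.01, 1.8, -0.06, -0.29, -0.01, 3.6, -0.09, -0.43, -0.01, 5.4, -0.11, -0.58, -0.01, 7.2
```

{"method": "drive_tool", "body": {"deltas": [-0.03,-0.15,0,1.8,-0.06,-0.29,0,3.6,-0.09,-0.43,0,5.4]}}

```text
t: 17.2
tcp_pos: [0.59, 0.1174, 0.0668]
tool_rot: [0.475, 0.88, 0.002, 0.009]
force: [1.6, 2.1, -0.1]
finger_gap: 0.209
```

```bash
python3 c.py 2 4 6 8 
```

```text
t 17.20 th -51.4 r 42.2 z 66.8 psi 33.3 gap 17.9 Frad -0.14 Ftan(resist) 2.66 Fz -0.09
-0.01, -0.15, -0.00, 1.5, -0.04, -0.29, -0.01, 3.3, -0.07, -0.44, -0.01, 5.1, -0.09, -0.58, -0.01, 6.9
```

{"method": "drive_tool", "body": {"deltas": [-0.02,-0.15,0,1.5,-0.04,-0.29,0,3.3,-0.07,-0.44,0,5.1]}}

```text
t: 17.5
tcp_pos: [0.5868, 0.1142, 0.0668]
tool_rot: [0.515, 0.857, 0.002, 0.009]
force: [1.9, 3.7, -0.4]
finger_gap: 0.212
```

```bash
python3 c.py 2 4 6 8 
```

```text
t 17.50 th -57.5 r 42.2 z 66.8 psi 28.0 gap 18.1 Frad -1.46 Ftan(resist) 3.89 Fz -0.36
-0.01, -0.15, -0.00, 1.8, -0.04, -0.29, -0.00, 3.6, -0.07, -0.44, -0.00, 5.4, -0.09, -0.58, -0.01, 7.2
```

{"method": "drive_tool", "body": {"deltas": [-0.01,-0.15,0,1.8,-0.04,-0.29,0,3.6]}}

```text
t: 17.7
tcp_pos: [0.5847, 0.1125, 0.0668]
tool_rot: [0.543, 0.84, 0.003, 0.009]
force: [2.1, 2.8, -1.2]
finger_gap: 0.211
```

```bash
python3 c.py 2 4 6 8 
```

```text
t 17.70 th -61.2 r 42.2 z 66.8 psi 24.2 gap 18.0 Frad -0.84 Ftan(resist) 3.33 Fz -1.24
-0.02, -0.15, -0.00, 1.3, -0.05, -0.29, -0.00, 3.1, -0.07, -0.44, -0.01, 4.9, -0.09, -0.58, -0.01, 6.7
```

{"method": "drive_tool", "body": {"deltas": [-0.02,-0.15,0,1.3,-0.05,-0.29,0,3.1]}}

```text
t: 17.9
tcp_pos: [0.5827, 0.1109, 0.0668]
tool_rot: [0.566, 0.824, 0.004, 0.009]
force: [2.5, 3.3, -1.7]
finger_gap: 0.213
```

```bash
python3 c.py 2 4 6 8 
```

```text
t 17.90 th -64.7 r 42.2 z 66.8 psi 21.0 gap 18.2 Frad -1.22 Ftan(resist) 3.96 Fz -1.74
-0.01, -0.15, 0.00, 1.3, -0.04, -0.29, -0.00, 3.1, -0.07, -0.44, -0.00, 4.9, -0.08, -0.58, -0.01, 6.7
```

{"method": "drive_tool", "body": {"deltas": [-0.02,-0.15,0,1.3,-0.04,-0.29,0,3.1]}}

```text
t: 18.1
tcp_pos: [0.5806, 0.1094, 0.0669]
tool_rot: [0.589, 0.808, 0.004, 0.01]
force: [3.9, 2.2, -1.5]
finger_gap: 0.212
```

```bash
python3 c.py 2 4 6 8 
```

```text
t 18.10 th -68.2 r 42.3 z 66.9 psi 17.8 gap 18.1 Frad 0.17 Ftan(resist) 4.47 Fz -1.51
-0.01, -0.15, 0.01, 1.2, -0.04, -0.29, 0.01, 3.0, -0.06, -0.44, 0.00, 4.8, -0.08, -0.58, 0.00, 6.6
```

{"method": "drive_tool", "body": {"deltas": [-0.02,-0.15,0,1.2,-0.04,-0.29,0,3.0]}}

```text
t: 18.3
tcp_pos: [0.5792, 0.1084, 0.0671]
tool_rot: [0.611, 0.791, 0.006, 0.011]
force: [4.9, 4.9, -3.0]
finger_gap: 0.21
```

```bash
python3 c.py 1 2 3 4  
```

```text
t 18.30 th -70.5 r 42.5 z 67.1 psi 14.6 gap 17.9 Frad -1.86 Ftan(resist) 6.67 Fz -2.97
0.03, -0.08, 0.03, -0.8, 0.01, -0.15, 0.03, 0.1, -0.01, -0.23, 0.03, 1.0, -0.02, -0.30, 0.02, 1.9
```

{"method": "drive_tool", "body": {"deltas": [0,-0.08,0,0.5,0,-0.13,0,1]}}

```text
t: 18.5
tcp_pos: [0.5791, 0.1082, 0.0674]
tool_rot: [0.619, 0.786, 0.007, 0.012]
force: [4.8, 3.3, -2.2]
finger_gap: 0.211
```

```bash
python3 c.py 1 2 3 4  
```

```text
t 18.50 th -70.7 r 42.6 z 67.4 psi 13.6 gap 18.0 Frad -0.50 Ftan(resist) 5.75 Fz -2.20
0.04, -0.09, 0.05, -1.7, 0.02, -0.16, 0.05, -0.8, 0.00, -0.23, 0.05, 0.1, -0.01, -0.30, 0.05, 1.0
```

{"method": "drive_tool", "body": {"deltas": [0,-0.12,0,0,0,-0.18,0,0]}}

```text
t: 18.7
tcp_pos: [0.5791, 0.1079, 0.0676]
tool_rot: [0.619, 0.785, 0.008, 0.013]
force: [6.4, 3.5, -3.3]
finger_gap: 0.21
```

```bash
python3 c.py 1 2 3 4  
```

```text
t 18.70 th -70.9 r 42.8 z 67.6 psi 13.5 gap 18.0 Frad 0.09 Ftan(resist) 7.33 Fz -3.26
0.06, -0.10, 0.08, -1.5, 0.04, -0.17, 0.07, -0.6, 0.03, -0.24, 0.07, 0.3, 0.01, -0.31, 0.07, 1.2
```

```bash
python3 c.py 1; python3 - <<'E'
from h import *
s=snap('scene');crop(s,190,150,270,210,9.5,'s13.png')
M=tomould(cloud(s)+np.array((.0029,.0007,.001)));z=M[...,2];k=(z>67)&(z<110)&(np.abs(M[...,0]+66)<25)&(abs(M[...,1])<15)
a=M[k];print(len(a),cv2.minAreaRect(a[:,:2].astype(np.float32)))
E
python3 c.py 1
```

```text
t 18.70 th -70.9 r 42.8 z 67.6 psi 13.5 gap 18.0 Frad 0.09 Ftan(resist) 7.33 Fz -3.26
0.06, -0.10, 0.08, -1.5
70 ((-63.84604263305664, 0.7898216247558594), (27.599254608154297, 20.364845275878906), 0.7194174528121948)
t 18.75 th -70.9 r 42.8 z 67.6 psi 13.5 gap 18.2 Frad -0.36 Ftan(resist) 6.16 Fz -2.97
0.06, -0.10, 0.07, -1.5
```

View pics/s13.png

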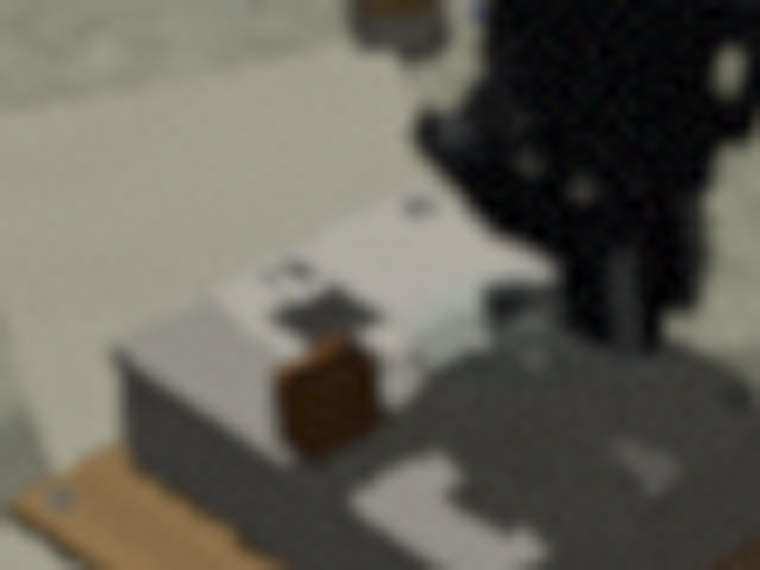

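{"method": "drive_tool", "body": {"deltas": [0,-0.15,0,0,0.02,-0.2,0,0,0.02,-0.21,0,0]}}

```text
t: 19.05
tcp_pos: [0.5792, 0.1077, 0.0678]
tool_rot: [0.619, 0.785, 0.01, 0.015]
force: [6.5, 4.2, -2.7]
finger_gap: 0.209
```

```bash
python3 c.py 1 2 3 4  
```

```text
t 19.05 th -71.0 r 43.1 z 67.8 psi 13.5 gap 17.9 Frad -0.56 Ftan(resist) 7.71 Fz -2.72
0.09, -0.10, 0.10, -1.5, 0.07, -0.17, 0.09, -0.6, 0.05, -0.25, 0.09, 0.3, 0.04, -0.32, 0.09, 1.2
```

Tangential resistance rose from about 4.5 to 7.7 N with the lever no longer moving, and the grip now reads −63.9 (−64 is closed). That is the bite, so I'll back off, open and lift clear.

{"method": "drive_tool", "body": {"deltas": [0,0.05,0,0,0,0.08,0,0]}}

```text
t: 19.25
tcp_pos: [0.5799, 0.1075, 0.0679]
tool_rot: [0.619, 0.785, 0.01, 0.015]
force: [3.0, 2.6, 0.2]
finger_gap: 0.215
```

{"method": "drive_tool", "body": {"deltas": [0,0,0,0,0,0,0,0,0,0,0,0], "hand": 3.4}}

```text
t: 19.55
tcp_pos: [0.5789, 0.1072, 0.0677]
tool_rot: [0.619, 0.785, 0.009, 0.014]
force: [1.7, -0.2, -0.3]
finger_gap: 0.396
```

```bash
python3 c.py 0; python3 a.py
```

```text
t 19.55 th -71.7 r 43.3 z 67.7 psi 13.5 gap 33.9 Frad 1.01 Ftan(resist) 1.39 Fz -0.33
0.13, -0.04, 0.09, -1.9
t 19.55 [ 13.6 -41.1  67.7] psi 13.5 F mould 1.64 -0.52 -0.33 [ 0.023  0.071 -0.026]
```

{"method": "drive_tool", "body": {"deltas": [0,0,-1,0,0,0,-3,0,0,0,-6,0,0,0,-10,0,0,0,-14,0,0,0,-14,0]}}

```text
t: 20.15
tcp_pos: [0.5777, 0.1079, 0.2144]
tool_rot: [0.619, 0.785, 0.013, 0.019]
force: [0.3, -0.4, 0.7]
finger_gap: 0.399
```

```bash
python3 - <<'E'
from h import *
go((.42,.40,.21),13)
E
```

```text
t20.15 tcp [577.7 107.9 214.4] psi 13.5 F [ 0.31 -0.35  0.69] gap 34.1 mm | delta [32.08 -8.54 -0.4 ] turn 0.5
```

{"method": "drive_tool", "body": {"deltas": [32,-8.5,-2,0,32,-8.5,-2,0,32,-8.5,-2,0,32,-8.5,-2,0,32,-8.5,-2,0,32,-8.5,-2,0,32,-8.5,-2,0,32,-8.5,-2,0,32,-8.5,-2,0]}}

```text
t: 21.05
tcp_pos: [0.419, 0.3993, 0.2257]
tool_rot: [0.618, 0.786, 0.012, 0.019]
force: [0.8, -0.4, -0.6]
finger_gap: 0.396
```

```bash
python3 - <<'E'
from h import *
s=snap('scene');crop(s,190,140,290,215,8,'s14.png')
t=snap('top','t14f.png');crop(t,180,180,300,270,6.5,'t14.png')
for n,q,b in(('scene',s,(.0029,.0007,.001)),('top',t,(-.0021,.0004,-.001))):
    M=tomould(cloud(q)+np.array(b));z=M[...,2];k=(z>67)&(z<90)&(np.abs(M[...,0])<100)&(abs(M[...,1])<70)
    for nm,kk in(('grip',k&(M[...,0]<-40)),('knob',k&(M[...,0]>-30)&(z>70))):
        a=M[kk]; 
        if len(a)>5:print(n,nm,len(a),cv2.minAreaRect(a[:,:2].astype(np.float32)))
print(manip.sense()['t'])
E
```

```text
scene grip 73 ((-64.96045684814453, -0.7538900375366211), (20.202898025512695, 28.54362678527832), 86.85929870605469)
scene knob 43 ((14.504131317138672, -39.858543395996094), (15.741004943847656, 13.17496395111084), 44.35187911987305)
top grip 65 ((-63.93396759033203, 0.6587677001953125), (26.829057693481445, 18.05721092224121), 0.3095860183238983)
top knob 31 ((5.764060020446777, -22.50554084777832), (14.75876235961914, 52.997711181640625), 26.093059539794922)
21.15
```

View pics/s14.png

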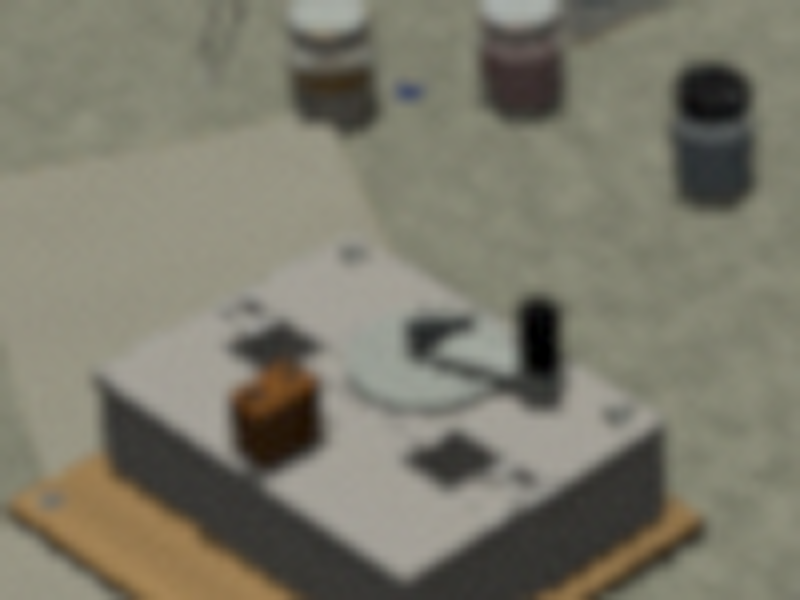

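View pics/t14.png

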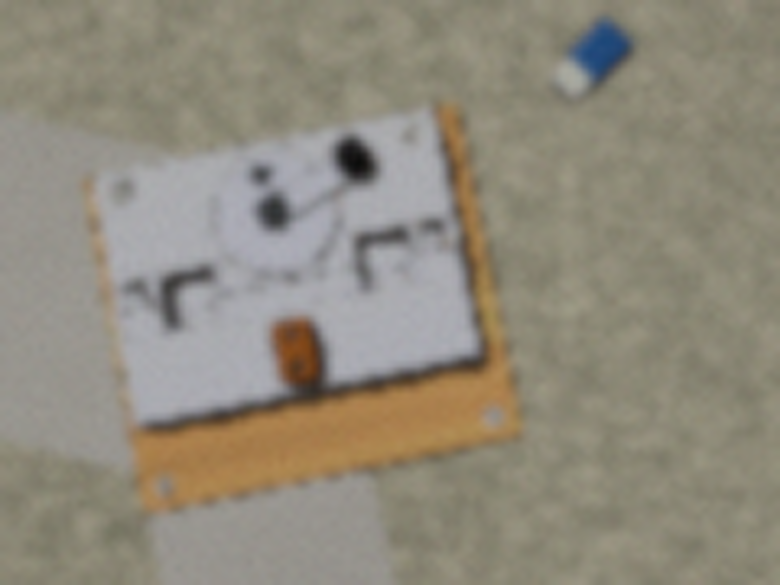

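View pics/t14f.png

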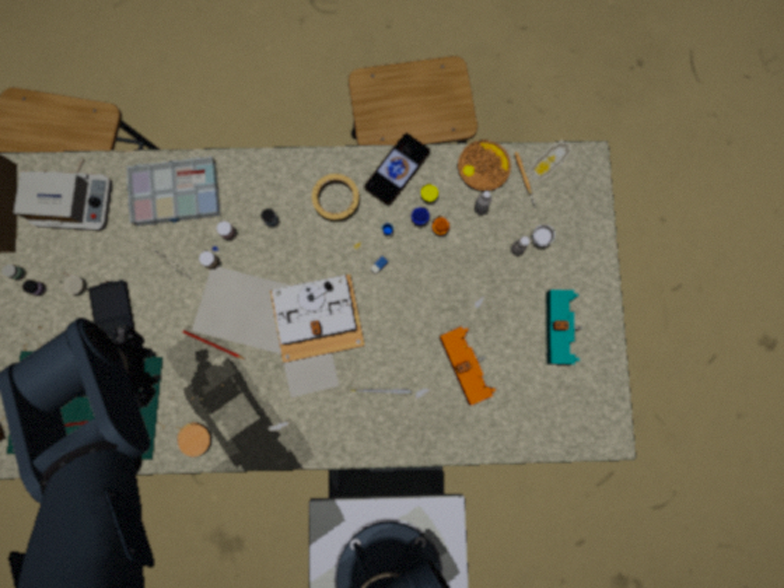

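```bash
python3 -c "
from station import manip
print(manip.sign_off())"
```

```text
the job is handed in; nothing more can be done
None
```

The mould is closed and the cam lock has bitten; I handed the job in at about 21 s of the 72 s allowed.

**What I did:** I lifted the white half by its grip block onto the board and slid it in until it pressed on the spring plungers. I let go, then swung the knob clockwise about 170° (about 2.95 rad). Tangential resistance was 2 to 4.5 N most of the way. It then rose steeply to 7.7 N with the lever barely moving. I took that as the bite, stopped there (below the 10 N limit), backed off and lifted clear.

**Last checks:**
- **Closed:** the dark parting line seen before locking is gone in the final top view.
- **Grip position:** three readings after the bite put the grip block at mould x = −63.8, −63.9 and −65.0 mm, where closed is −64. The −65.0 came from the scene camera after I let go, and that camera gave −63.8 just before, so the readings disagree by about 1 mm.
- **Lever:** the knob stayed where I left it, at about −70° in the mould frame.
- **Other things:** nothing else on the table looks moved, though the arm hides part of the left side of the table in the last picture. The arm stands clear, touching nothing.

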